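# Make up a painting kit and a varnishing kit

## Robot

A 6-joint arm with a two-finger parallel gripper is mounted at the origin on the work surface. World frame = base frame: x ahead of the robot, y to its left, z up, the work surface at z = 0. Lengths are in mm, angles in degrees, forces in N, time in s.
With the tool pointing down it reaches from about 350 to 850 mm from the base axis. Payload 8.1 kg.
Tool frame: the origin (TCP) lies between the finger pads; the fingertips stand 22 mm ahead of it and the grasp point (between the pads) lies 3 mm ahead of it (r.nose_length is the z of the fingertips in the tool frame, in mm); z points along the fingers, x is the direction in which the jaws open and shut, and the axes are right-handed (so a half turn about z gives the same grasp; the last joint's range is limited). The gripper opens to 85 mm and grips with 20 to 120 N. Pads are 22 mm wide; open, the fingers measure 114 mm over their backs; the gripper's body (76 mm by 85 mm) begins 54 mm behind the grasp point. The pads swing forward as they close: fully open they stand 13 mm farther back than shut.
Start: joints at [-72.96, 7.471, 85.268, -0, 87.261, -4.893], TCP at [224.132, -556.57, 253.292] pointing down, gripper open.
Joint ranges: [-169.43, 169.43], [-51.17, 129.36], [1.28, 143.12], [-76.62, 256.62], [0, 156.53], [-152.29, 152.29]. Speed limits (degrees/s): [136.94, 136.94, 159.86, 180, 180, 180].

## Interface

Orientations are given as [roll, pitch, yaw] about the fixed x, y, z axes, in that order (R = Rz(yaw) Ry(pitch) Rx(roll)).
In Python, from bench import r gives the robot as it stands.
- The arm moves only by the shell command python3 -m jog 'ROWS' [FORCE]. ROWS is JSON, a list of rows, each a list of 5 numbers: the shift along the tool's x, y, z in m, then the turn about the tool's z in degrees, then the opening in per cent of the stroke, from 0 (shut) to 100 (fully open). A call has 1 to 8 rows; each row is the pose to reach, as a shift and turn from the pose measured when the call began, along the tool's axes at that moment; what a row does not reach only later rows make up. A row lasts 1/10 s, in which the tool goes at most 50 mm and 8.59 degrees, less where a joint would pass 70% of its speed; a pose out of reach is approached as far as the arm can. A call with a gripper value outside its range is refused whole. The fingers move at their own pace and stop on an object; FORCE is the grip in N (left out, the last holds). Time passes only in rows, so rows that repeat a pose let the fingers close. It gives the time, the measured TCP pose, the force and the opening at its end, in the units of the state.
- r.sense(): the state, without advancing time (a new reading comes with each control period).
- r.snapshot(name): name is "scene" or "top" or "wrist"; returns a dict with "image" (420x560x3 uint8, red, green, blue), "K" (3x3 intrinsics, pixels), "T" (4x4, takes a point from camera to world coordinates); the wrist camera has in their place "tool_from_camera" (4x4, takes a point from camera to tool coordinates, whose origin is the TCP and whose axes are the tool frame's). Camera axes: x right, y down, z forward; pixel columns grow to the right and rows downward; lengths in mm; the calibration is good to about 2 mm. The wrist camera is an equidistant fisheye: a pixel r from the principal point sees the ray r / f radians off the axis. A picture is of the moment at which its call begins: read the wrist's pose just before it. There is no depth.
- r.hand_in(): hands the job in, once; it reports no verdict.
Trained networks look in a picture, given as the dict that the camera call returned (one of the last four; its "shot" number tells which), for a name from the list of things; names that differ only in an ending like _2 or _b are one class to them, and where a whole thing is asked for, a point or a joint stands for the part that bears it (a point fixed in the world has none). Each returns a list of dicts, best first, with "conf" (0 to 1); they miss things now and then, are a little off and sometimes report something else, mostly with a low value. They report only what shows in the picture. A call takes as long as a camera call. They do not tell look-alikes from the thing itself.
- r.search_frame(picture, label): "bbox" ([left, top, right, bottom] in pixels, round what is visible of it).
- r.pinpoint(picture, label): "uv" ([column, row] in pixels: a listed point, or the origin of a listed thing).
The state is a dict: "time": time; "joint_pos": joint angles; "qd": joint speeds; "joint_efforts": joint torques, N m; "tool_pos": TCP position; "tcp_rot": TCP orientation; "ft_force": force on the tool from outside, world axes, zero at the start; "wrist_torque": the same for the moment, N m; "finger_gap": finger opening in mm.
Only numpy, scipy, OpenCV 4.12 (cv2) and the standard library are available. Lean on these libraries where they do the work, as an engineer would, in place of code of your own. Each camera call takes 0.05 s, during which the arm holds its last target. There are 200 camera calls.

## Task

Make up two kits for the craft class, one thing standing flat in each compartment: the top cup off the nested stack and the smaller paint jar go in the tray with the brushes, the varnish bottle and the sanding block (sole down) go in the plain tray; either compartment will do. Lift the cup off without taking the lower cup along, and leave the lower cup and the larger jar where they stand. Set everything down gently, do not drop it.

Things in the scene. Friction and masses are not known exactly. Their poses are not given: they have to be found in the camera images.
- brush_tray: Brush tray: low plywood tray, two 84 mm square compartments in a row: 186 x 96 mm, floor 5 mm, walls 6 mm thick with tops 19 mm up. Fixed. Origin: underside, midway between the compartments; z up, y along the row; compartment centres at y = +45 and -45 mm, x = 0. On the -x side a gutter (to x = -82 mm) along the row holds three fixed brushes, below the wall tops.
- plain_tray: Plain tray: low plywood tray without brush gutter, two 84 mm square compartments in a row: 186 x 96 mm, floor 5 mm, walls 6 mm thick with tops 19 mm up. Fixed. Origin: underside, midway between the compartments; z up, y along the row; compartment centres at y = +45 and -45 mm, x = 0.
- cup_top: Upper of two equal aluminium cups nested in a stack. Round, tapered: foot 40 mm across, rim 64 mm, 72 mm tall, wall 3 mm, inside floor 24 mm above the underside; about 90 g. Origin: centre of its underside, z up. At the start it sits 24 mm above the lower cup with 1 mm of play, so only its top 24 mm shows above the lower rim; the stack is 96 mm tall.
- cup_low: The lower cup of the stack, same shape, standing on the table; about 110 g. Its rim is 72 mm above the table. Origin: centre of its underside, z up. It stays in place.
- small_jar: The smaller of two white plastic paint jars with flat black lids: upright cylinder 48 mm across, 50 mm tall, about 110 g. Origin: centre of its underside, z up.
- large_jar: The larger white jar with black lid: 68 mm across, 68 mm tall, about 300 g. Origin: centre of its underside, z up. It stays in place.
- bottle: Varnish bottle of amber glass: round body 44 mm across and straight up to 58 mm, shoulder narrowing above, black cap 26 mm across from 70 to 88 mm, 88 mm tall in all; about 120 g. Origin: centre of its underside, z up.
- block: Sanding block of cork with a thin black rubber sole, lying on its sole: 68 mm (its x) by 42 mm (its y) by 36 mm tall, about 70 g. Origin: centre of its underside, z up.
Not all that is in view belongs to the job. Leave any blue look-alike of the large_jar alone. Leave any turquoise look-alike of the small_jar alone.

How it is judged:
By the outcome, as a careful person would: the job done as asked, in the order asked, and still so for the second after the job is handed in, with the robot touching nothing.
It also fails if it takes over 128 s, if anything falls off the work surface, if the arm or the gripper's body presses on something with over 40 N, if the wrist force passes 120 N, or if a joint passes its speed limit or range.

## Working session

There is one attempt and no reset: what is moved stays moved. The work goes in short steps, Python scripts to look and compute and a shell command to move; the robot and the scene stay as the last step left them, time stands still between calls to the robot, and variables do not carry over. Pictures are saved under pics/ and viewed, about 12 in all and at most 16, crops included, and the job is handed in when it is done.

```bash
ls; mkdir -p pics; cat > h.py <<'E'
import numpy as np, cv2
from bench import r
from scipy.spatial.transform import Rotation as R
def ray(s,uv,Tt=None):
    K=s["K"]; x=(uv[0]-K[0,2])/K[0,0]; y=(uv[1]-K[1,2])/K[1,1]
    if "T" in s: T=np.array(s["T"]); d=np.array([x,y,1.])
    else:
        T=Tt@np.array(s["tool_from_camera"]); th=np.hypot(x,y); d=np.array([x/th*np.sin(th),y/th*np.sin(th),np.cos(th)]) if th>0 else np.array([0,0,1.])
    return T[:3,3],T[:3,:3]@d
def at(s,uv,z,Tt=None):
    o,d=ray(s,uv,Tt); return (o+d*(z-o[2])/d[2])[:2]
def pose():
    q=r.sense(); T=np.eye(4); T[:3,:3]=R.from_euler('xyz',q["tcp_rot"],degrees=True).as_matrix(); T[:3,3]=q["tool_pos"]; return T
def save(s,n,box=None,k=1):
    im=np.array(s["image"])[:,:,::-1]
    if box: im=im[box[1]:box[3],box[0]:box[2]]
    cv2.imwrite("pics/"+n+".png",cv2.resize(im,None,fx=k,fy=k,interpolation=cv2.INTER_CUBIC))
def proj(s,P,Tt=None):
    T=np.array(s["T"]) if "T" in s else Tt@np.array(s["tool_from_camera"]); p=np.linalg.inv(T)@np.append(P,1.)
    K=s["K"]
    if "T" in s: a=p[:2]/p[2]
    else:
        n=np.hypot(p[0],p[1]); a=p[:2]/n*np.arctan2(n,p[2])
    return np.array([K[0,0]*a[0]+K[0,2],K[1,1]*a[1]+K[1,2]])
E
python3 - <<'E'
from h import *
print(r.sense())
for n in("top","scene"):
    s=r.snapshot(n); s["K"]=np.array(s["K"]); save(s,n+"0",k=1.4); print(n,s["K"].tolist(),np.round(s["T"],2).tolist())
    for l in "brush_tray plain_tray cup_top cup_low small_jar large_jar bottle block".split():
        print(l,[(np.round(d["uv"]).tolist(),round(d["conf"],2),at(s,d["uv"],24 if l=="cup_top" else 0).round().tolist()) for d in r.pinpoint(s,l)],[(np.round(d["bbox"]).tolist(),round(d["conf"],2)) for d in r.search_frame(s,l)])
E
```

```text
pics
{'time': 0.0, 'joint_pos': array([-7.29608165e+01,  7.51492147e+00,  8.53288465e+01, -1.40596692e-03,
        8.72611522e+01, -4.89267761e+00]), 'qd': array([ 0.03348261,  0.0510462 ,  0.05618492,  0.01903464, -0.0248987 ,
        0.04907562]), 'joint_efforts': array([-1.97924215e-03, -5.69416165e+01, -5.00546801e+01, -2.78040197e-04,
        1.49217522e-02,  3.74379601e-05]), 'tool_pos': array([ 223.97082556, -556.08764642,  252.25048307]), 'tcp_rot': array([-1.79992451e+02,  1.04657632e-01, -6.80680635e+01]), 'ft_force': array([ 0.14218346, -0.27481247, -0.15831284]), 'wrist_torque': array([-0.01014962,  0.00055598, -0.01332196]), 'finger_gap': 85.3069218600965}
top [[463.59180625184814, 0.0, 281.0042915920546], [0.0, 463.59180625184814, 196.0655245949318], [0.0, 0.0, 1.0]] [[-0.01, -1.0, 0.09, 378.83], [-1.0, 0.01, -0.01, -25.02], [0.01, -0.09, -1.0, 1186.58], [0.0, 0.0, 0.0, 1.0]]
brush_tray [([324.0, 204.0], 0.71, [466.0, -150.0]), ([185.0, 140.0], 0.3, [634.0, 210.0])] [([286.0, 183.0, 366.0, 240.0], 0.75)]
plain_tray [([217.0, 198.0], 0.66, [482.0, 126.0])] [([176.0, 173.
[... 1180 characters left out ...]
0, 214.0], 0.72)]
cup_top [([425.0, 174.0], 0.7, [510.0, 379.0])] [([417.0, 151.0, 444.0, 173.0], 0.65)]
cup_low [([420.0, 181.0], 0.59, [513.0, 368.0])] [([413.0, 158.0, 437.0, 187.0], 0.52)]
small_jar [([151.0, 259.0], 0.88, [479.0, -379.0]), ([112.0, 274.0], 0.86, [487.0, -474.0])] [([98.0, 255.0, 125.0, 280.0], 0.95), ([136.0, 242.0, 158.0, 265.0], 0.75)]
large_jar [([300.0, 168.0], 0.85, [338.0, 76.0])] [([289.0, 142.0, 311.0, 173.0], 0.86), ([155.0, 274.0, 191.0, 317.0], 0.68), ([306.0, 249.0, 336.0, 287.0], 0.58)]
bottle [([394.0, 236.0], 0.58, [643.0, 205.0])] [([387.0, 209.0, 410.0, 242.0], 0.89)]
block [([239.0, 282.0], 0.57, [618.0, -199.0])] [([221.0, 268.0, 254.0, 297.0], 0.69)]
```

View pics/top0.png

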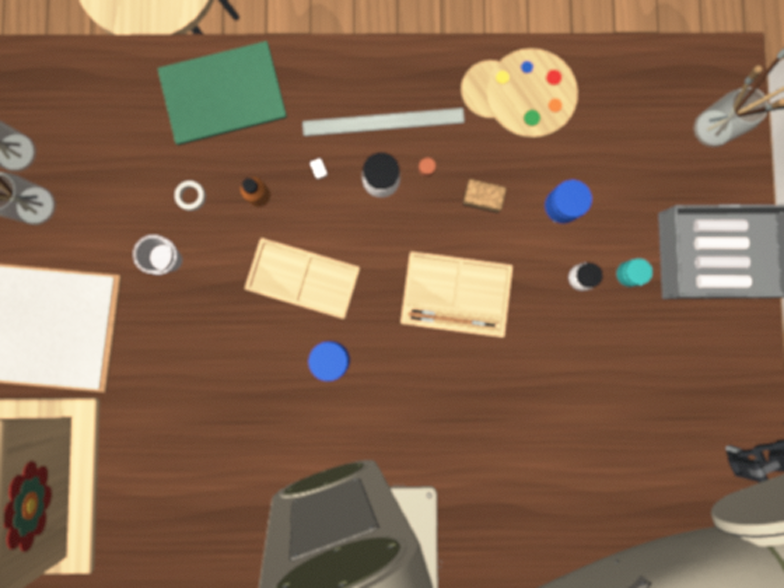

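View pics/scene0.png

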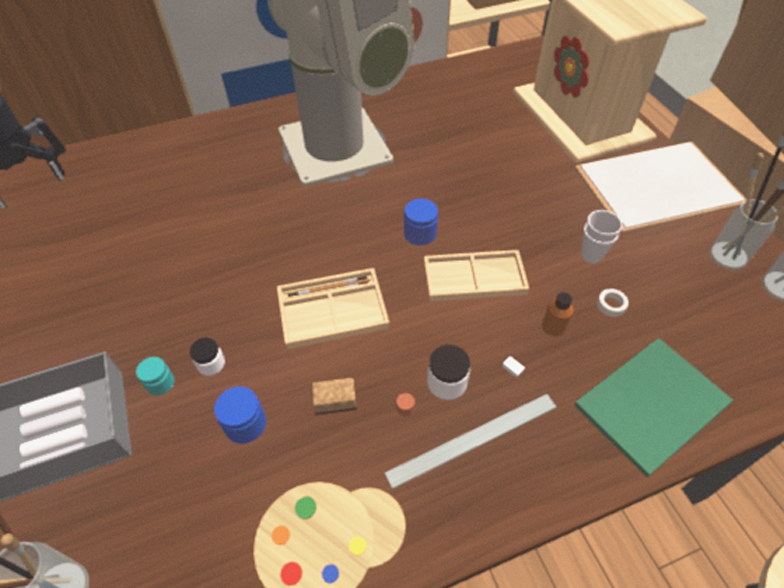

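Candidates (top0.png view pixels):
- **Small jar:** white/black at (587,276), or its turquoise look-alike at (635,271). I choose the white one.
- **Large jar:** white at (381,174), or the blue ones at (570,200) and (328,361). It stays put.
- **Cup:** stack at (155,254). The glasses at (15,150) and (30,203) hold brushes, so they're out.
- **Bottle:** (254,190), the only one.
- **Block:** cork at (485,194). The green mat and white eraser aren't it.

I'll look closer with the wrist camera on the way.

```bash
cat >> h.py <<'E'
def go(*targets):
    T=pose(); y0=np.degrees(np.arctan2(T[1,0],T[0,0]))
    for x,y,z,yaw in targets:
        d=T[:3,:3].T@(np.array([x,y,z])-T[:3,3]); print("rows",(d/1000).round(4).tolist(),"turn",round((y0-yaw+90)%180-90,1))
def wr(n=None,box=None,k=1.4):
    T=pose(); s=r.snapshot("wrist"); s["K"]=np.array(s["K"])
    if n: save(s,n,box,k)
    return T,s
E
python3 - <<'E'
from h import *
print(r.nose_length); go((480,-385,300,-68),(465,-150,300,0)); T,s=wr(); print(s["K"].tolist(),np.round(s["tool_from_camera"],2).tolist())
E
```

```text
22.0
rows [-0.0636, -0.3014, -0.0467] turn -0.1
rows [-0.2871, -0.3753, -0.0467] turn -68.1
[[325.19226210127806, 0.0, 282.35284157364595], [0.0, 325.19226210127806, 209.85241769590795], [0.0, 0.0, 1.0]] [[1.0, -0.0, -0.0, -0.01], [0.0, 0.95, 0.33, -84.38], [0.0, -0.33, 0.95, -120.68], [0.0, 0.0, 0.0, 1.0]]
```

```bash
python3 -m jog '[[-0.032,-0.15,-0.047,0,100],[-0.064,-0.301,-0.047,0,100],[-0.064,-0.301,-0.047,0,100],[-0.064,-0.301,-0.047,0,100],[-0.064,-0.301,-0.047,0,100],[-0.064,-0.301,-0.047,0,100],[-0.064,-0.301,-0.047,0,100],[-0.064,-0.301,-0.047,0,100]]'
python3 - <<'E'
from h import *
T,s=wr("w1")
for l in ("small_jar","block","brush_tray","large_jar"):
  for d in r.search_frame(s,l): print(l,np.round(d["bbox"]),round(d["conf"],2))
  for d in r.pinpoint(s,l): print(l,np.round(d["uv"]),round(d["conf"],2),at(s,d["uv"],0,T).round(1))
go((465,-150,300,0))
E
```

```text
time: 2.55
tool_pos: [481.0, -383.4, 300.5]
tcp_rot: [-180.0, -0.0, -67.9]
ft_force: [-0.9, -0.1, -0.6]
finger_gap: 85.0
small_jar [260. 148. 303. 192.] 0.82
small_jar [329. 170. 367. 217.] 0.57
small_jar [281. 164.] 0.94 [ 482.9 -380.4]
small_jar [345. 185.] 0.94 [ 489.2 -470.9]
block [162.   0. 224.  41.] 0.77
block [196.  15.] 0.83 [ 629.2 -202.3]
brush_tray [ 52.  63. 191. 201.] 0.76
brush_tray [123. 117.] 0.76 [ 467.3 -149.9]
large_jar [  0. 137.  17. 183.] 0.93
large_jar [271.  27. 334.  89.] 0.64
large_jar [  4. 156.] 0.98 [334.2  77.9]
large_jar [297.  62.] 0.9 [ 614.9 -348.6]
large_jar [126. 117.] 0.43 [ 469. -155.]
rows [-0.2237, -0.075, 0.0003] turn -68.2
```

View pics/w1.png

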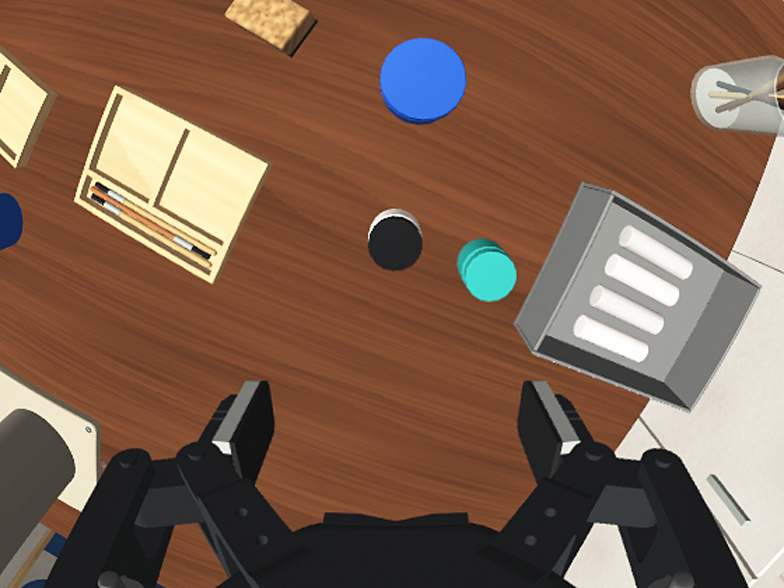

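The wrist view shows the white jar with its black lid at view (395,243), the turquoise one at (488,272) and the brush tray at (175,185). Next I look at the brush tray from above.

```bash
python3 -m jog '[[-0.112,-0.038,0,-34,100],[-0.224,-0.075,0,-68,100],[-0.224,-0.075,0,-68,100],[-0.224,-0.075,0,-68,100],[-0.224,-0.075,0,-68,100],[-0.224,-0.075,0,-68,100],[-0.224,-0.075,0,-68,100],[-0.224,-0.075,0,-68,100]]'
python3 - <<'E'
from h import *
T,s=wr("w2")
for l in ("block","brush_tray","plain_tray"):
  for d in r.search_frame(s,l): print(l,np.round(d["bbox"]),round(d["conf"],2))
  for d in r.pinpoint(s,l): print(l,np.round(d["uv"]),round(d["conf"],2),at(s,d["uv"],0,T).round(1))
go((480,124,300,0),(515,373,300,36))
E
```

```text
time: 3.8
tool_pos: [464.8, -149.5, 300.5]
tcp_rot: [180.0, -0.0, 0.2]
ft_force: [0.2, -0.2, 0.2]
finger_gap: 85.4
block [376. 181. 426. 241.] 0.57
block [398. 207.] 0.74 [ 629.7 -205.5]
brush_tray [215.  90. 334. 246.] 0.64
brush_tray [284. 169.] 0.63 [ 466.8 -153.7]
plain_tray [241.   0. 325.  35.] 0.83
rows [0.0136, -0.274, 0.0003] turn -0.3
rows [0.0472, -0.5232, 0.0003] turn -36.3
```

View pics/w2.png

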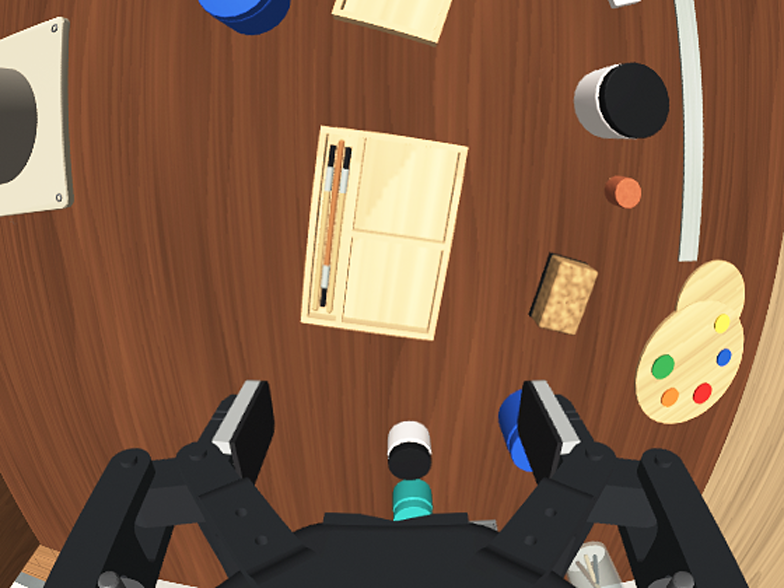

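```bash
cat >> h.py <<'E'
from scipy.optimize import least_squares
def fitrect(s,T,uvs,loc,z):
    P=np.array([at(s,u,z,T) for u in uvs]); L=np.array(loc,float)
    f=lambda p:(np.c_[L[:,0]*np.cos(p[2])-L[:,1]*np.sin(p[2]),L[:,0]*np.sin(p[2])+L[:,1]*np.cos(p[2])]+p[:2]-P).ravel()
    best=min((least_squares(f,[*P.mean(0),a]) for a in (0,1.57,3.14,-1.57)),key=lambda q:q.cost)
    print("pose",best.x[:2].round(1),np.degrees(best.x[2]).round(1),"res",best.fun.reshape(-1,2).round(1).tolist()); return best.x
E
python3 - <<'E'
from h import *
T,s=wr()
p=fitrect(s,T,np.array([[321,126],[467,147],[434,340],[301,322]])/1.4,[[-82,93],[48,93],[48,-93],[-82,-93]],19)
b=fitrect(s,T,np.array([[557,253],[598,269],[577,334],[538,322]])/1.4,[[-21,34],[21,34],[21,-34],[-21,-34]],36)
# refine compartments interior corners
E
python3 -m jog '[[0.014,-0.05,0,0,100],[0.014,-0.1,0,0,100],[0.014,-0.15,0,0,100],[0.014,-0.2,0,0,100],[0.014,-0.25,0,0,100],[0.014,-0.274,0,0,100],[0.014,-0.274,0,0,100],[0.014,-0.274,0,0,100]]'
python3 - <<'E'
from h import *
T,s=wr("w3")
for l in ("bottle","plain_tray","cup_top","cup_low"):
  for d in r.search_frame(s,l): print(l,np.round(d["bbox"]),round(d["conf"],2))
  for d in r.pinpoint(s,l): print(l,np.round(d["uv"]),round(d["conf"],2),at(s,d["uv"],0,T).round(1))
go((515,373,300,36))
E
```

```text
pose [ 467.9 -152.8] 351.5 res [[-0.4, 0.2], [0.8, 0.6], [-0.4, -0.2], [-0.0, -0.5]]
pose [ 627.3 -200.6] -12.9 res [[2.7, -2.9], [-0.2, 2.5], [-2.2, 2.4], [-0.4, -1.9]]
time: 5.0
tool_pos: [480.1, 124.3, 300.1]
tcp_rot: [180.0, 0.0, -0.2]
ft_force: [-0.5, -0.0, -0.8]
finger_gap: 85.3
bottle [387.  88. 437. 123.] 0.7
bottle [397. 105.] 0.97 [632.8 210. ]
plain_tray [233.  85. 344. 243.] 0.7
plain_tray [287. 165.] 0.78 [486.7 126.4]
plain_tray [402. 257.] 0.6 [661.7 -13.8]
rows [0.0331, -0.2497, 0.0003] turn -36.3
```

View pics/w3.png

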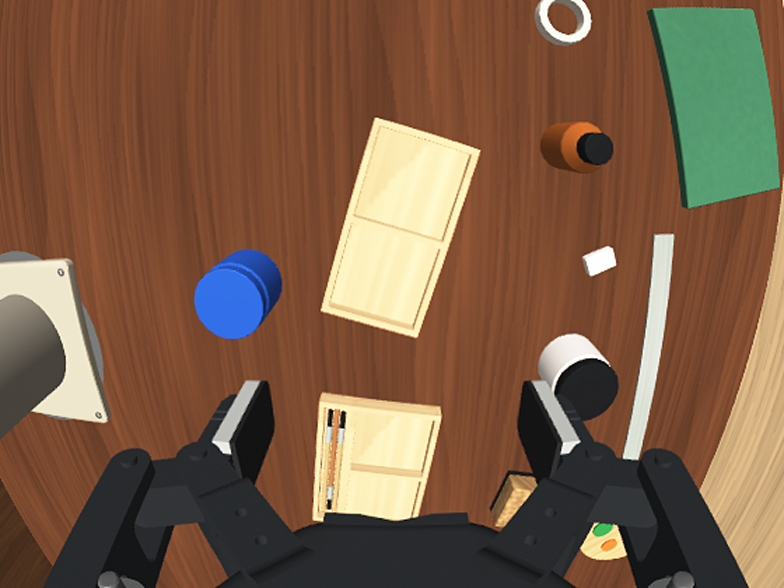

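Plain tray corners show at (376,118), (480,151), (417,338) and (321,311), and the bottle at (580,147). I compute the tray pose and go to the stack.

```bash
python3 - <<'E'
from h import *
T,s=wr()
p=fitrect(s,T,np.array([[376,118],[480,151],[417,338],[321,311]])/1.4,[[-48,93],[48,93],[48,-93],[-48,-93]],19)
E
python3 -m jog '[[0.01,-0.05,0,-6,100],[0.014,-0.1,0,-12,100],[0.02,-0.15,0,-18,100],[0.026,-0.2,0,-24,100],[0.033,-0.25,0,-30,100],[0.033,-0.25,0,-36,100],[0.033,-0.25,0,-36,100],[0.033,-0.25,0,-36,100]]'
python3 - <<'E'
from h import *
T,s=wr("w4")
for l in ("cup_top","cup_low"):
  for d in r.search_frame(s,l): print(l,np.round(d["bbox"]),round(d["conf"],2))
  for d in r.pinpoint(s,l): print(l,np.round(d["uv"]),round(d["conf"],2),at(s,d["uv"],24*(l=="cup_top"),T).round(1))
E
```

```text
pose [482.5 127.1] -17.2 res [[-0.4, 0.1], [0.5, 0.0], [-0.1, 0.0], [0.0, -0.1]]
time: 6.3
tool_pos: [514.8, 373.0, 300.2]
tcp_rot: [180.0, 0.0, 35.5]
ft_force: [0.3, 0.4, 0.2]
finger_gap: 85.3
cup_top [285. 175.] 0.83 [521.1 369.8]
cup_low [259. 153. 303. 166.] 0.74
cup_low [282. 169.] 0.53 [516.4 369.7]
```

View pics/w4.png

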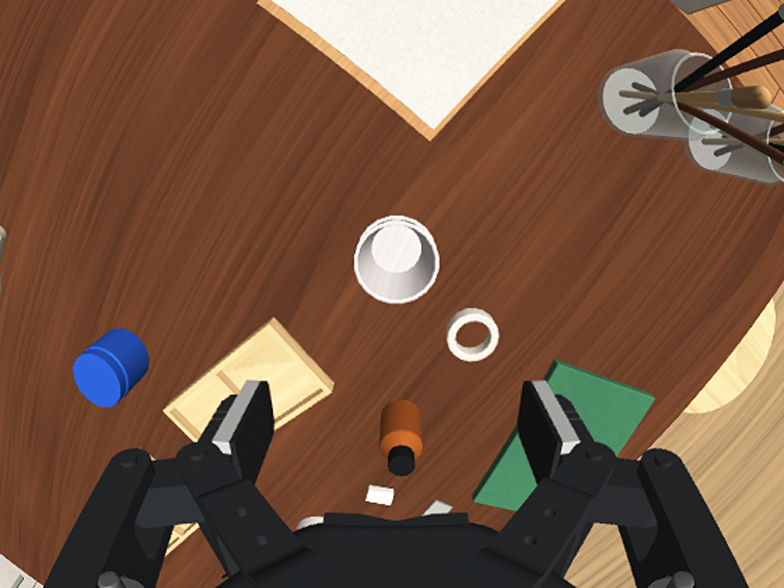

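```bash
python3 - <<'E'
from h import *
T,s=wr()
L,Rr,B=[at(s,np.array(u)/1.4,96,T) for u in ((354,260),(439,260),(396.5,303))]
c=(L+Rr)/2; print(c,np.linalg.norm(L-Rr),np.linalg.norm(B-c))
u=np.array(s["image"])
im=u[:,:,::-1].copy()
for z in(96,72):
  for a in np.linspace(0,6.28,60):
    q=proj(s,[c[0]+32*np.cos(a),c[1]+32*np.sin(a),z],T)
    cv2.circle(im,tuple(np.round(q).astype(int)),0,(0,0,255) if z==96 else (0,255,0),-1)
cv2.imwrite("pics/w4c.png",cv2.resize(im[130:240,220:350],None,fx=5,fy=5,interpolation=cv2.INTER_NEAREST))
go((c[0],c[1],190,35.5),(c[0],c[1],97.5,35.5))
E
```

```text
[517.15991621 372.13547538] 63.00006656344761 33.91198803652916
rows [0.0013, 0.0017, 0.1109] turn 0.0
rows [0.0012, 0.0017, 0.2034] turn 0.0
```

View pics/w4c.png

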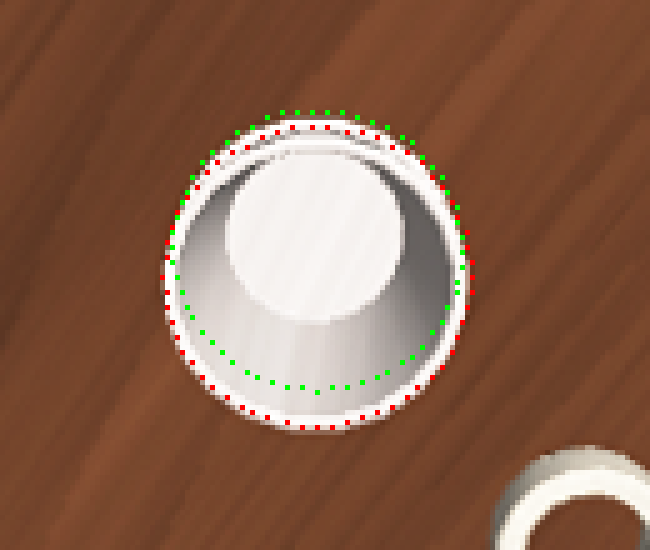

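```bash
python3 -m jog '[[0.001,0.0025,0.05,0,100],[0.001,0.0025,0.1,0,100],[0.001,0.0025,0.15,0,100],[0.001,0.0025,0.18,0,100],[0.001,0.0025,0.195,0,100],[0.001,0.0025,0.2025,0,100],[0.001,0.0025,0.2025,0,100],[0.001,0.0025,0.2025,0,100]]'
python3 -m jog '[[0,0,0,0,76],[0,0,0,0,74],[0,0,0,0,70],[0,0,0,0,65],[0,0,0,0,60],[0,0,0,0,60],[0,0,0,0,60],[0,0,0,0,60]]' 30
python3 - <<'E'
from h import *
wr("w5")
E
```

```text
time: 7.4
tool_pos: [518.9, 372.1, 100.9]
tcp_rot: [180.0, -0.3, 35.5]
ft_force: [0.6, -0.2, -0.7]
finger_gap: 85.4
time: 8.2
tool_pos: [520.2, 372.9, 103.9]
tcp_rot: [180.0, -0.5, 35.5]
ft_force: [-1.6, -0.7, 10.0]
finger_gap: 61.3
```

View pics/w5.png

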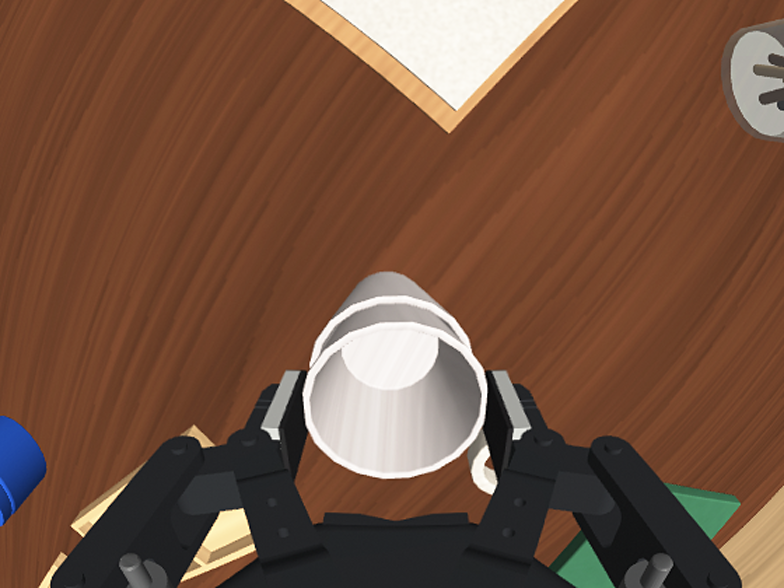

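The stack sits between the pads, with the upper rim at (396,400). The arm reads +10 N in z and rose 3 mm, so I let it settle and look at the numbers.

```bash
python3 -m jog '[[0,0,0,0,60],[0,0,0,0,60],[0,0,0,0,60],[0,0,0,0,60]]' 
python3 - <<'E'
from h import *
q=r.sense(); print(q["tool_pos"],q["ft_force"],q["wrist_torque"],q["finger_gap"])
T,s=wr()
# circle fit of upper rim: view px left 304 right 487 bottom 477 
for z in (96,100,104,108):
  L,Rr=[at(s,np.array(u)/1.4,z,T) for u in ((304,395),(487,395))]; print(z,np.linalg.norm(L-Rr),(L+Rr)/2)
s=r.snapshot("scene"); save(s,"sc5",(370,110,490,220),5)
E
```

```text
time: 8.65
tool_pos: [520.3, 373.0, 104.2]
tcp_rot: [180.0, -0.5, 35.5]
ft_force: [-0.5, 0.1, 2.2]
finger_gap: 61.4
[520.34618165 373.00461409 104.15499152] [-0.45713122  0.09931803  2.23608533] [-0.04436299  0.0283496   0.0109688 ] 61.39296814270622
96 61.32124863125041 [518.39446047 376.46633764]
100 59.41641288075775 [516.90944527 378.47279174]
104 57.51157713026501 [515.42443008 380.47924584]
108 55.60674137977234 [513.93941489 382.48569994]
```

View pics/sc5.png

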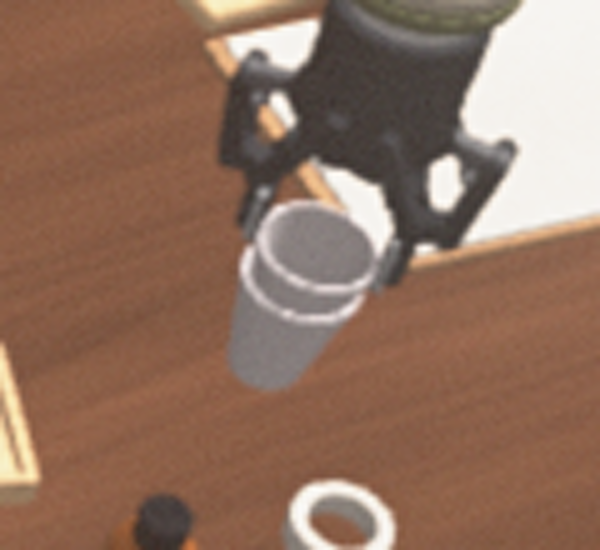

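The fingers hold only the upper cup, with their tips above the lower rim. I lift it gently.

```bash
python3 -m jog '[[0,0,-0.005,0,60],[0,0,-0.01,0,60],[0,0,-0.015,0,60],[0,0,-0.02,0,60],[0,0,-0.025,0,60],[0,0,-0.03,0,60],[0,0,-0.03,0,60]]' 35
python3 - <<'E'
from h import *
s=r.snapshot("scene"); save(s,"sc6",(370,110,490,220),5); go((517,372,220,35.5))
E
```

```text
time: 9.45
tool_pos: [520.7, 373.2, 135.4]
tcp_rot: [180.0, -0.6, 35.5]
ft_force: [-0.6, -0.5, -0.4]
finger_gap: 61.1
rows [-0.0026, -0.0011, -0.0852] turn 0.0
```

View pics/sc6.png

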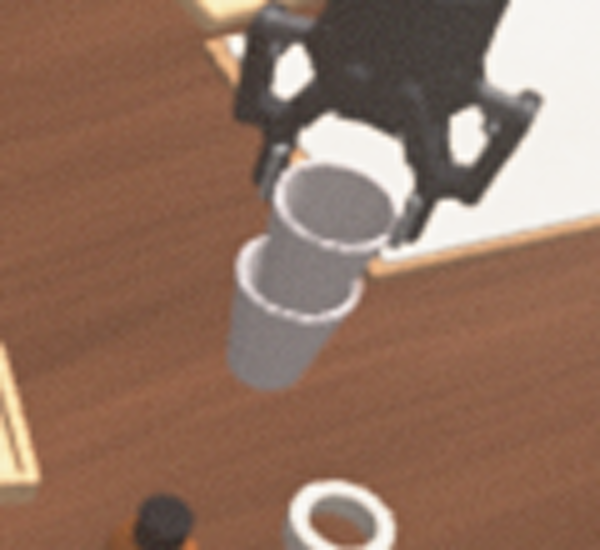

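```bash
python3 -m jog '[[0,0,-0.03,0,60],[0,0,-0.06,0,60],[0,0,-0.085,0,60],[0,0,-0.085,0,60]]' 35
python3 - <<'E'
from h import *
go((474.5,-108.3,220,-8.5))
E
```

```text
time: 9.9
tool_pos: [521.7, 373.8, 224.8]
tcp_rot: [179.9, -1.0, 35.5]
ft_force: [0.9, 1.0, -0.6]
finger_gap: 60.7
rows [-0.3187, 0.3648, -0.0003] turn 44.0
```

```bash
python3 -m jog '[[-0.02,0.023,0,4,60],[-0.05,0.057,0,9,60],[-0.08,0.092,0,14,60],[-0.11,0.126,0,18,60],[-0.14,0.16,0,22,60],[-0.17,0.195,0,26,60],[-0.2,0.229,0,30,60],[-0.22,0.252,0,32,60]]'
python3 - <<'E'
from h import *
go((474.5,-108.3,220,-8.5))
E
```

```text
time: 10.7
tool_pos: [488.1, 38.3, 219.9]
tcp_rot: [-179.6, -0.8, 3.3]
ft_force: [0.9, -0.1, -0.2]
finger_gap: 61.1
rows [-0.022, 0.1456, -0.0015] turn 11.8
```

```bash
python3 -m jog '[[-0.005,0.03,0,3,60],[-0.01,0.06,0,6,60],[-0.015,0.09,0,9,60],[-0.019,0.12,0,12,60],[-0.022,0.146,0,12,60],[-0.022,0.146,0,12,60],[-0.022,0.146,0,12,60]]'
python3 - <<'E'
from h import *
go((474.5,-108.3,150,-8.5))
T,s=wr("w7")
E
```

```text
time: 11.4
tool_pos: [474.0, -108.8, 217.4]
tcp_rot: [-179.4, -0.6, -8.8]
ft_force: [-0.2, 0.2, -1.0]
finger_gap: 61.1
rows [-0.0003, 0.0002, 0.0674] turn -0.3
```

View pics/w7.png

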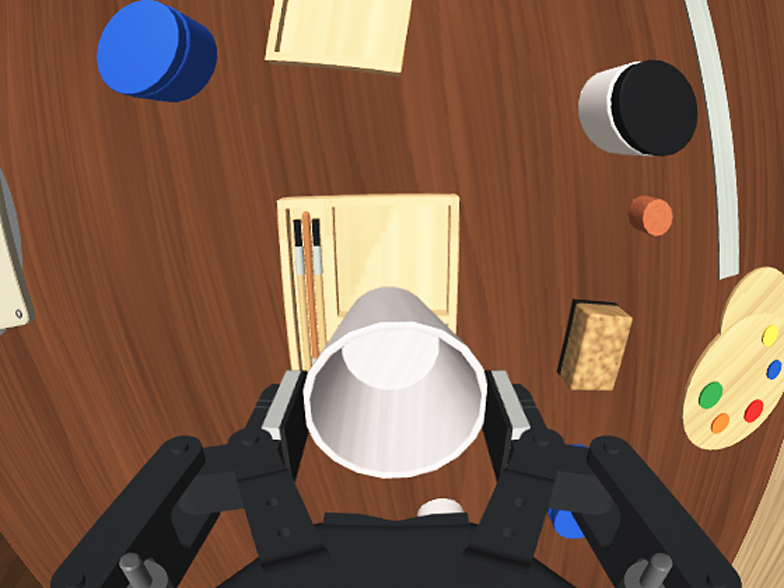

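The cup hangs straight in the jaws over compartment A. Lowering it.

```bash
python3 -m jog '[[0,0,0.03,0,60],[0,0,0.06,0,60],[0,0,0.09,0,60],[0,0,0.11,0,60],[0,0,0.12,0,60],[0,0,0.12,0,60],[0,0,0.12,0,60]]'
python3 -m jog '[[0,0,0.003,0,60],[0,0,0.006,0,60],[0,0,0.009,0,60],[0,0,0.009,0,60]]'
```

```text
time: 12.15
tool_pos: [476.2, -106.8, 98.5]
tcp_rot: [-179.4, -0.7, -8.7]
ft_force: [0.3, 0.9, -0.4]
finger_gap: 60.8
time: 12.55
tool_pos: [476.2, -106.7, 89.2]
tcp_rot: [-179.4, -0.6, -8.7]
ft_force: [0.3, -0.9, 0.3]
finger_gap: 60.8
```

```bash
python3 -m jog '[[0,0,0.001,0,60],[0,0,0.002,0,60],[0,0,0.003,0,60],[0,0,0.003,0,60]]'; python3 -m jog '[[0,0,0.001,0,60],[0,0,0.002,0,60],[0,0,0.002,0,60]]';
```

```text
time: 12.95
tool_pos: [476.1, -106.6, 86.0]
tcp_rot: [-179.4, -0.6, -8.7]
ft_force: [-0.2, -0.3, -1.4]
finger_gap: 61.2
time: 13.25
tool_pos: [476.4, -106.8, 85.1]
tcp_rot: [-179.4, -0.7, -8.7]
ft_force: [-4.8, 1.5, 9.9]
finger_gap: 61.2
```

Touchdown at TCP z 85 as predicted. Release and rise.

```bash
python3 -m jog '[[0,0,0,0,73],[0,0,0,0,77],[0,0,0,0,85],[0,0,0,0,95],[0,0,0,0,100],[0,0,0,0,100]]'; python3 -m jog '[[0,0,-0.02,0,100],[0,0,-0.06,0,100],[0,0,-0.11,0,100],[0,0,-0.16,0,100],[0,0,-0.2,0,100],[0,0,-0.2,0,100],[0,0,-0.2,0,100]]'
python3 - <<'E'
from h import *
go((482,-381,290,-8.5)); T,s=wr("w8")
for l in ("cup_top",):
  for d in r.pinpoint(s,l): print(l,np.round(d["uv"]),round(d["conf"],2),at(s,d["uv"],5,T).round(1))
E
```

```text
time: 13.85
tool_pos: [476.4, -106.7, 85.1]
tcp_rot: [-179.4, -0.6, -8.7]
ft_force: [-0.1, -0.4, -0.6]
finger_gap: 86.0
time: 14.55
tool_pos: [474.4, -108.8, 286.2]
tcp_rot: [-179.4, -0.8, -8.7]
ft_force: [0.4, 0.5, 0.0]
finger_gap: 85.3
rows [0.0486, 0.2679, -0.0059] turn -0.2
cup_top [279. 168.] 0.82 [ 474.5 -104.5]
cup_top [395. 222.] 0.17 [ 622.3 -201.9]
```

View pics/w8.png

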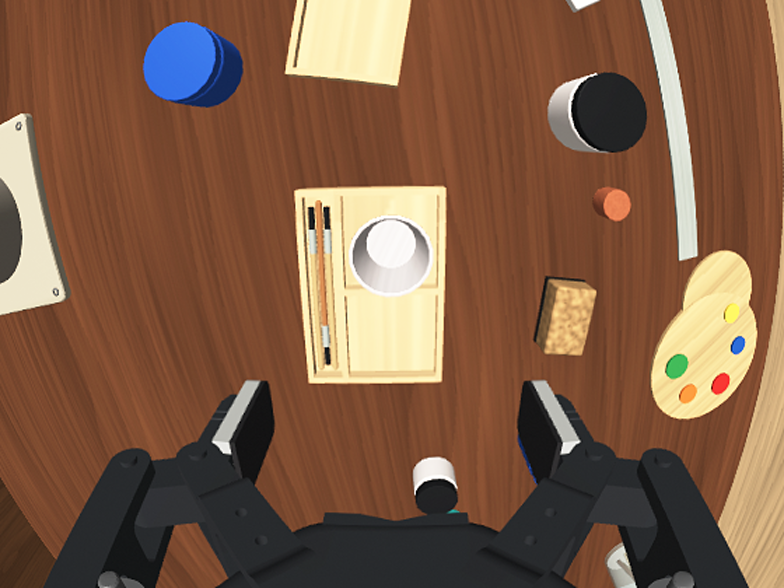

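The cup stands in its compartment at view (390,255). That is 12 pictures, so I measure numerically from here. Next, the jar.

```bash
python3 -m jog '[[0.01,0.05,0,0,100],[0.018,0.1,0,0,100],[0.027,0.15,0,0,100],[0.036,0.2,0,0,100],[0.045,0.25,0,0,100],[0.049,0.268,0,0,100],[0.049,0.268,0,0,100],[0.049,0.268,0,0,100]]'
cat >> h.py <<'E'
def dark(s,T,guess,z,rad,thr=60,half=30):
    "centre of the dark disc (radius rad, height z) near guess: blob centroid projected"
    im=np.array(s["image"]).max(2); u0=proj(s,[*guess,z],T).round().astype(int); m=np.zeros_like(im)
    m[max(u0[1]-half,0):u0[1]+half,max(u0[0]-half,0):u0[0]+half]=(im<thr)[max(u0[1]-half,0):u0[1]+half,max(u0[0]-half,0):u0[0]+half]
    n,l,st,c=cv2.connectedComponentsWithStats(m); i=1+np.argmax(st[1:,4]); x,y,w,h,a=st[i]
    p=at(s,c[i],z,T); W=np.linalg.norm(at(s,(x,c[i][1]),z,T)-at(s,(x+w,c[i][1]),z,T)); H=np.linalg.norm(at(s,(c[i][0],y),z,T)-at(s,(c[i][0],y+h),z,T))
    print("dark uv",c[i].round(1),"bbox",st[i],"world",p.round(1),"w,h mm",W.round(1),H.round(1),"expect",2*rad); return p
E
python3 - <<'E'
from h import *
T,s=wr()
for d in r.pinpoint(s,"small_jar"): print(d["uv"],round(d["conf"],2),at(s,d["uv"],0,T).round(1))
p=dark(s,T,(482,-381),50,24)
go((p[0],p[1],80,-8.5))
E
```

```text
time: 15.45
tool_pos: [480.4, -380.1, 278.2]
tcp_rot: [-179.2, -0.3, -8.7]
ft_force: [-1.2, 0.0, -0.2]
finger_gap: 85.5
[276.8, 174.7] 0.8 [ 474.9 -381.6]
[296.4, 238.0] 0.6 [ 487.2 -470.7]
dark uv [281.5 182.9] bbox [ 262  163   40   41 1276] world [ 480.7 -381.1] w,h mm 44.3 46.8 expect 48
rows [-0.0016, 0.0045, 0.1995] turn -0.1
```

```bash
python3 -m jog '[[-0.001,0.001,0.05,0,100],[-0.001,0.002,0.1,0,100],[-0.001,0.003,0.15,0,100],[-0.001,0.004,0.18,0,100],[-0.001,0.004,0.198,0,100],[-0.001,0.004,0.198,0,100],[-0.001,0.004,0.198,0,100]]'
python3 - <<'E'
from h import *
T,s=wr(); p=dark(s,T,(481,-381),50,24,half=90); go((481,-381,41,-8.5))
E
```

```text
time: 16.25
tool_pos: [481.8, -379.8, 82.2]
tcp_rot: [-179.3, -0.4, -8.5]
ft_force: [-0.7, -0.2, 0.2]
finger_gap: 85.2
dark uv [280.6 266.1] bbox [ 240  226   82   79 4745] world [ 481.2 -379.4] w,h mm 44.1 48.4 expect 48
rows [-0.0017, 0.001, 0.0423] turn -0.1
```

```bash
python3 -m jog '[[-0.001,0,0.01,0,100],[-0.001,0,0.02,0,100],[-0.001,0,0.03,0,100],[-0.001,0,0.042,0,100],[-0.001,0,0.042,0,100],[-0.001,0,0.042,0,100]]'
python3 -m jog '[[0,0,0,0,70],[0,0,0,0,60],[0,0,0,0,50],[0,0,0,0,45],[0,0,0,0,40],[0,0,0,0,40],[0,0,0,0,40],[0,0,0,0,40]]' 35
python3 -m jog '[[0,0,-0.005,0,40],[0,0,-0.01,0,40],[0,0,-0.02,0,40],[0,0,-0.04,0,40],[0,0,-0.07,0,40],[0,0,-0.11,0,40],[0,0,-0.11,0,40],[0,0,-0.11,0,40]]' 
python3 - <<'E'
from h import *
go((461.2,-197.3,150,-8.5))
E
```

```text
time: 16.9
tool_pos: [481.4, -379.7, 40.4]
tcp_rot: [-179.3, -0.5, -8.6]
ft_force: [0.1, -0.6, -0.2]
finger_gap: 85.4
time: 17.7
tool_pos: [481.8, -380.2, 41.3]
tcp_rot: [-179.3, -0.5, -8.6]
ft_force: [0.0, -0.1, 5.9]
finger_gap: 46.4
time: 18.5
tool_pos: [481.4, -382.1, 153.4]
tcp_rot: [-179.4, -0.7, -8.6]
ft_force: [-0.4, 0.4, -1.9]
finger_gap: 45.7
rows [-0.0476, -0.1797, 0.0046] turn -0.1
```

```bash
python3 -m jog '[[-0.008,-0.03,0,0,40],[-0.016,-0.06,0,0,40],[-0.025,-0.095,0,0,40],[-0.034,-0.13,0,0,40],[-0.042,-0.16,0,0,40],[-0.048,-0.18,0,0,40],[-0.048,-0.18,0,0,40],[-0.048,-0.18,0,0,40]]'
python3 - <<'E'
from h import *
go((461.2,-197.3,60,-8.5))
T,s=wr("w9")
for z,l in ((50,"small_jar"),(5,"cup_top"),(0,"brush_tray")):
  for d in r.pinpoint(s,l): print(l,d["uv"],round(d["conf"],2),at(s,d["uv"],5,T).round(1))
E
```

```text
time: 19.3
tool_pos: [460.1, -196.5, 153.5]
tcp_rot: [-179.4, -0.6, -8.5]
ft_force: [0.9, 0.3, -0.8]
finger_gap: 46.1
rows [0.0002, 0.0016, 0.0935] turn -0.0
small_jar [279.0, 263.8] 0.66 [ 449.7 -255.6]
cup_top [281.8, 95.0] 0.9 [ 474.9 -106. ]
brush_tray [279.2, 150.0] 0.75 [ 466.  -151.1]
```

```bash
python3 -m jog '[[0,0.001,0.03,0,40],[0,0.001,0.06,0,40],[0,0.001,0.08,0,40],[0,0.001,0.095,0,40],[0,0.001,0.102,0,40],[0,0.001,0.102,0,40],[0,0.001,0.102,0,40]]'
python3 -m jog '[[0,0,0.001,0,40],[0,0,0.002,0,40],[0,0,0.003,0,40],[0,0,0.003,0,40]]'
```

```text
time: 20.2
tool_pos: [462.2, -198.5, 52.9]
tcp_rot: [-179.5, -0.7, -8.7]
ft_force: [0.2, -0.2, 0.0]
finger_gap: 46.1
time: 20.6
tool_pos: [462.3, -198.5, 50.1]
tcp_rot: [-179.5, -0.7, -8.6]
ft_force: [-0.6, -0.1, -0.2]
finger_gap: 46.6
```

```bash
python3 -m jog '[[0,0,0.001,0,40],[0,0,0.002,0,40],[0,0,0.003,0,40],[0,0,0.003,0,40]]';python3 -m jog '[[0,0,0.001,0,40],[0,0,0.002,0,40],[0,0,0.002,0,40]]'
```

```text
time: 21.0
tool_pos: [462.2, -198.3, 46.9]
tcp_rot: [-179.5, -0.7, -8.6]
ft_force: [-0.5, -0.0, -0.8]
finger_gap: 46.1
time: 21.3
tool_pos: [462.4, -198.5, 46.1]
tcp_rot: [-179.5, -0.7, -8.6]
ft_force: [-6.9, 2.9, 14.6]
finger_gap: 46.0
```

Touchdown at 46. Release, rise, then head for the bottle.

```bash
python3 -m jog '[[0,0,0,0,58],[0,0,0,0,62],[0,0,0,0,70],[0,0,0,0,80],[0,0,0,0,80]]'; python3 -m jog '[[0,0,-0.02,0,80],[0,0,-0.06,0,80],[0,0,-0.11,0,90],[0,0,-0.16,0,100],[0,0,-0.21,0,100],[0,0,-0.24,0,100],[0,0,-0.24,0,100]]'
python3 - <<'E'
from h import *
T,s=wr("w10")
p=dark(s,T,(462,-198),55,24)
for l in ("small_jar","cup_top"):
  for d in r.pinpoint(s,l): print(l,np.round(d["uv"]),round(d["conf"],2),at(s,d["uv"],5,T).round(1))
go((634,208,300,-17.2))
E
```

```text
time: 21.8
tool_pos: [462.3, -198.4, 46.0]
tcp_rot: [-179.5, -0.7, -8.6]
ft_force: [0.1, 0.3, -0.1]
finger_gap: 68.5
time: 22.5
tool_pos: [461.4, -201.5, 292.3]
tcp_rot: [-179.7, -1.2, -8.6]
ft_force: [0.3, -0.1, 0.0]
finger_gap: 85.1
dark uv [278.4 176.9] bbox [ 259  158   39   39 1195] world [ 462.3 -199.8] w,h mm 44.1 45.3 expect 48
small_jar [275. 168.] 0.86 [ 459.  -198.5]
small_jar [320. 329.] 0.68 [ 488.7 -465.4]
small_jar [407.  16.] 0.65 [659.8 -18.2]
cup_top [401. 153.] 0.21 [ 628.  -202.6]
rows [0.1119, -0.4299, -0.0096] turn 8.6
```

```bash
python3 -m jog '[[0.012,-0.045,0,1,100],[0.025,-0.095,0,2,100],[0.038,-0.145,0,3,100],[0.051,-0.195,0,4,100],[0.064,-0.245,0,5,100],[0.077,-0.295,0,6,100],[0.09,-0.345,0,7,100],[0.102,-0.39,0,8,100]]'
python3 -m jog '[[0,0,0,0,100],[0,0,0,0,100],[0,0,0,0,100]]'
python3 - <<'E'
from h import *
T,s=wr()
for d in r.pinpoint(s,"bottle"): print(np.round(d["uv"]),round(d["conf"],2),at(s,d["uv"],0,T).round(1))
p=dark(s,T,(634,208),88,13)
go((634,208,280,-17.2))
E
```

```text
time: 23.45
tool_pos: [615.2, 166.1, 286.9]
tcp_rot: [-179.5, -0.3, -16.7]
ft_force: [1.4, -1.1, 0.9]
finger_gap: 85.5
time: 23.75
tool_pos: [614.4, 165.3, 285.0]
tcp_rot: [-179.6, -0.2, -16.7]
ft_force: [0.2, -0.7, -0.4]
finger_gap: 85.3
[286. 131.] 0.56 [634.4 211.8]
dark uv [289.8 137.5] bbox [278 125  25  26 516] world [636.6 211.9] w,h mm 24.4 25.7 expect 26
rows [0.0058, -0.0469, 0.0069] turn 0.4
```

```bash
python3 -m jog '[[0.003,-0.02,0.02,0,100],[0.006,-0.04,0.04,0,100],[0.007,-0.05,0.065,0,100],[0.007,-0.05,0.085,0,100],[0.007,-0.05,0.085,0,100],[0.007,-0.05,0.085,0,100]]'
python3 - <<'E'
from h import *
T,s=wr()
p=dark(s,T,(636,211.5),88,13,half=50)
go((p[0],p[1],45,-17.2))
E
```

```text
time: 24.45
tool_pos: [636.5, 210.0, 202.5]
tcp_rot: [-179.5, -0.3, -16.8]
ft_force: [-0.2, -0.3, 1.1]
finger_gap: 85.3
dark uv [281.3 210.3] bbox [265 193  33  36 935] world [637.5 213.9] w,h mm 25.3 29.1 expect 26
rows [-0.0018, -0.002, 0.1587] turn 0.4
```

```bash
python3 -m jog '[[-0.001,-0.001,0.04,0,100],[-0.001,-0.001,0.08,0,100],[-0.001,-0.001,0.11,0,100],[-0.001,-0.001,0.135,0,100],[-0.001,-0.001,0.15,0,100],[-0.001,-0.001,0.157,0,100],[-0.001,-0.001,0.157,0,100],[-0.001,-0.001,0.157,0,100]]'
python3 -m jog '[[0,0,0,0,70],[0,0,0,0,60],[0,0,0,0,50],[0,0,0,0,45],[0,0,0,0,40],[0,0,0,0,35],[0,0,0,0,35],[0,0,0,0,35]]' 35
python3 -m jog '[[0,0,-0.005,0,35],[0,0,-0.01,0,35],[0,0,-0.02,0,35],[0,0,-0.04,0,35],[0,0,-0.07,0,35],[0,0,-0.1,0,35],[0,0,-0.1,0,35],[0,0,-0.1,0,35]]' 
python3 - <<'E'
from h import *
go((495.8,170.1,150,-17.2))
E
```

```text
time: 25.3
tool_pos: [639.3, 212.9, 48.8]
tcp_rot: [-179.4, -0.5, -16.8]
ft_force: [0.7, 0.6, 0.1]
finger_gap: 85.5
time: 26.1
tool_pos: [640.0, 213.1, 50.1]
tcp_rot: [-179.3, -0.6, -16.8]
ft_force: [-0.9, -0.6, 6.5]
finger_gap: 42.4
time: 26.9
tool_pos: [639.5, 212.5, 151.8]
tcp_rot: [-179.2, -0.7, -16.8]
ft_force: [-0.0, -0.8, -1.7]
finger_gap: 42.8
rows [-0.1252, 0.0822, -0.0009] turn 0.4
```

```bash
python3 -m jog '[[-0.02,0.014,0,0,35],[-0.045,0.03,0,0,35],[-0.07,0.046,0,0,35],[-0.1,0.066,0,0,35],[-0.125,0.082,0,0,35],[-0.125,0.082,0,0,35],[-0.125,0.082,0,0,35]]'
python3 - <<'E'
from h import *
go((495.8,170.1,62,-17.2)); T,s=wr()
for d in r.pinpoint(s,"plain_tray"): print(np.round(d["uv"]),round(d["conf"],2),at(s,d["uv"],0,T).round(1))
E
```

```text
time: 27.6
tool_pos: [495.0, 170.0, 147.9]
tcp_rot: [-179.3, -0.7, -16.8]
ft_force: [-0.0, 0.6, -0.1]
finger_gap: 42.8
rows [-0.0003, 0.0007, 0.0859] turn 0.4
```

```bash
python3 -m jog '[[0,0,0.03,0,35],[0,0,0.055,0,35],[0,0,0.075,0,35],[0,0,0.087,0,35],[0,0,0.087,0,35],[0,0,0.087,0,35]]'
python3 -m jog '[[0,0,0.001,0,35],[0,0,0.002,0,35],[0,0,0.003,0,35],[0,0,0.003,0,35]]'
```

```text
time: 28.3
tool_pos: [498.7, 171.2, 62.3]
tcp_rot: [-179.2, -0.8, -16.8]
ft_force: [0.4, -0.9, -0.5]
finger_gap: 42.7
time: 28.7
tool_pos: [498.9, 171.3, 59.7]
tcp_rot: [-179.2, -0.8, -16.8]
ft_force: [-0.1, 0.1, -1.0]
finger_gap: 42.9
```

```bash
python3 -m jog '[[-0.001,0,0.001,0,35],[-0.002,0,0.002,0,35],[-0.003,0,0.003,0,35],[-0.003,0,0.003,0,35]]';python3 -m jog '[[0,0,0.001,0,35],[0,0,0.0015,0,35],[0,0,0.0015,0,35]]'
```

```text
time: 29.1
tool_pos: [495.7, 172.2, 56.3]
tcp_rot: [-179.2, -0.8, -16.8]
ft_force: [1.7, -0.3, -0.5]
finger_gap: 42.5
time: 29.4
tool_pos: [495.8, 172.3, 55.1]
tcp_rot: [-179.2, -0.8, -16.8]
ft_force: [-0.7, -0.5, 4.0]
finger_gap: 42.8
```

```bash
python3 -m jog '[[0,0,0,0,54],[0,0,0,0,58],[0,0,0,0,66],[0,0,0,0,80],[0,0,0,0,80]]'; python3 -m jog '[[0,0,-0.02,0,80],[0,0,-0.06,0,80],[0,0,-0.11,0,90],[0,0,-0.16,0,100],[0,0,-0.2,0,100],[0,0,-0.23,0,100],[0,0,-0.23,0,100]]'
python3 - <<'E'
from h import *
T,s=wr("w11")
p=dark(s,T,(496,171),93,13)
for l in ("bottle",):
  for d in r.pinpoint(s,l): print(l,np.round(d["uv"]),round(d["conf"],2),at(s,d["uv"],5,T).round(1))
go((627,-201,280,-12.9))
E
```

```text
time: 29.9
tool_pos: [495.8, 172.3, 55.0]
tcp_rot: [-179.2, -0.8, -16.8]
ft_force: [-0.6, -0.3, -0.1]
finger_gap: 68.4
time: 30.6
tool_pos: [494.2, 170.7, 291.2]
tcp_rot: [-178.9, -1.2, -16.8]
ft_force: [0.0, 0.6, 0.7]
finger_gap: 85.4
dark uv [279.3 188.1] bbox [267 175  25  26 511] world [495.9 171.9] w,h mm 25.4 27.2 expect 26
bottle [279. 172.] 0.68 [496.3 170.6]
rows [0.2363, 0.3165, 0.0047] turn -3.9
```

Bottle is upright at (496,172). Now over the block.

```bash
python3 -m jog '[[0.03,0.04,0,-1,100],[0.06,0.08,0,-2,100],[0.09,0.12,0,-3,100],[0.12,0.16,0,-4,100],[0.15,0.2,0,-4,100],[0.18,0.24,0,-4,100],[0.21,0.28,0,-4,100],[0.236,0.316,0,-4,100]]'
python3 -m jog '[[0,0,0.02,0,100],[0,0,0.04,0,100],[0,0,0.06,0,100],[0,0,0.06,0,100],[0,0,0.06,0,100]]'
python3 - <<'E'
from h import *
T,s=wr("w12",(200,100,360,280),3.5)
print(pose().round(2).tolist())
for l in ("block",):
  for d in r.search_frame(s,l): print(l,np.round(d["bbox"]),round(d["conf"],2))
  for d in r.pinpoint(s,l): print(l,np.round(d["uv"]),round(d["conf"],2),at(s,d["uv"],0,T).round(1))
print(proj(s,[627,-201,36],T))
E
```

```text
time: 31.5
tool_pos: [626.3, -202.7, 281.7]
tcp_rot: [-179.2, -0.7, -12.9]
ft_force: [0.5, 0.7, 0.2]
finger_gap: 85.3
time: 32.0
tool_pos: [626.3, -201.6, 219.9]
tcp_rot: [-179.2, -0.5, -12.9]
ft_force: [-0.0, 0.5, -0.1]
finger_gap: 85.6
[[0.97, -0.22, 0.01, 627.05], [-0.22, -0.97, 0.01, -201.88], [0.01, -0.01, -1.0, 221.61], [0.0, 0.0, 0.0, 1.0]]
block [262. 156. 306. 226.] 0.96
block [ 58.  86. 186. 262.] 0.25
block [285. 185.] 0.9 [ 630.8 -203.8]
block [141. 218.] 0.26 [ 455.7 -202.2]
[281.20673539 191.83312226]
```

View pics/w12.png

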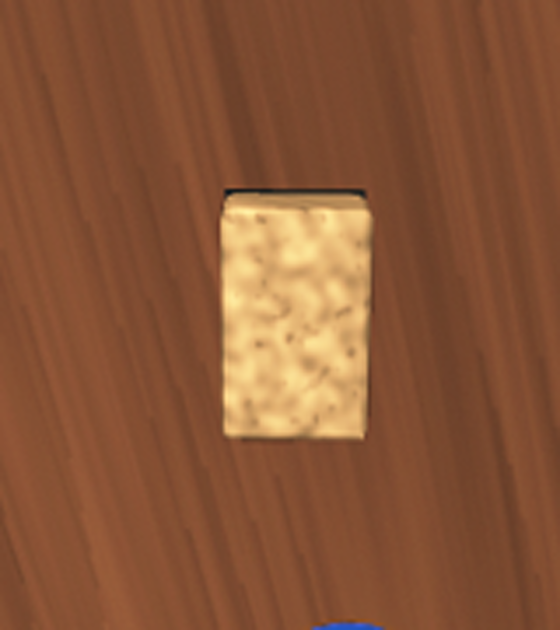

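```bash
python3 - <<'E'
from h import *
T,s=wr()
c=np.array([[223,210],[371,210],[367,438],[223,438]])/3.5+[200,100]
p=fitrect(s,T,c,[[-21,34],[21,34],[21,-34],[-21,-34]],36)
go((p[0],p[1],60,np.degrees(p[2])),(p[0],p[1],32,np.degrees(p[2])))
E
```

```text
pose [ 632.2 -205.1] 346.8 res [[-0.5, 0.8], [0.8, 0.3], [-0.1, -0.6], [-0.2, -0.6]]
rows [0.0025, 0.0042, 0.1633] turn 0.4
rows [0.0021, 0.0046, 0.1913] turn 0.4
```

```bash
python3 -m jog '[[0.002,0.002,0.04,0,100],[0.002,0.004,0.08,0,100],[0.0025,0.0045,0.12,0,100],[0.0025,0.0045,0.15,0,100],[0.0025,0.0045,0.16,0,100],[0.0025,0.0045,0.16,0,100],[0.0025,0.0045,0.16,0,100]]'
python3 - <<'E'
from h import *
go((632.2,-205.1,32,-13.2)); T,s=wr()
for d in r.pinpoint(s,"block"): print(np.round(d["uv"]),round(d["conf"],2),at(s,d["uv"],0,T).round(1))
for d in r.search_frame(s,"block"): print(np.round(d["bbox"]),round(d["conf"],2),[at(s,(d["bbox"][i],d["bbox"][3]-3),36,T).round(1) for i in(0,2)])
E
```

```text
time: 32.9
tool_pos: [633.5, -206.0, 65.8]
tcp_rot: [-179.2, -1.0, -12.9]
ft_force: [-0.1, 0.2, 0.4]
finger_gap: 85.5
rows [-0.002, -0.0002, 0.0337] turn 0.3
[276. 239.] 0.64 [ 631.  -203.7]
[232. 187. 315. 319.] 0.7 [array([ 598.7, -230.5]), array([ 645.5, -241.5])]
```

```bash
python3 -m jog '[[-0.001,0,0.01,0,100],[-0.002,0,0.02,0,100],[-0.002,0,0.03,0,100],[-0.002,0,0.034,0,100],[-0.002,0,0.034,0,100]]'
python3 -m jog '[[0,0,0,0,70],[0,0,0,0,60],[0,0,0,0,52],[0,0,0,0,46],[0,0,0,0,40],[0,0,0,0,35],[0,0,0,0,35],[0,0,0,0,35]]' 35
python3 -m jog '[[0,0,-0.005,0,35],[0,0,-0.01,0,35],[0,0,-0.02,0,35],[0,0,-0.04,0,35],[0,0,-0.07,0,35],[0,0,-0.11,0,35],[0,0,-0.11,0,35],[0,0,-0.11,0,35]]' 
python3 - <<'E'
from h import *
go((469.2,84.1,150,-17.2)); T,s=wr("w13")
E
```

```text
time: 33.55
tool_pos: [631.4, -205.0, 30.3]
tcp_rot: [-179.2, -0.9, -12.9]
ft_force: [-0.2, -0.1, 0.2]
finger_gap: 85.1
time: 34.35
tool_pos: [631.9, -205.2, 31.0]
tcp_rot: [-179.2, -1.0, -12.9]
ft_force: [-0.2, -0.1, 5.2]
finger_gap: 41.6
time: 35.15
tool_pos: [630.9, -206.7, 143.5]
tcp_rot: [-179.3, -1.2, -12.9]
ft_force: [-0.5, -0.3, -1.5]
finger_gap: 41.5
rows [-0.2221, -0.2476, -0.008] turn 4.3
```

View pics/w13.png

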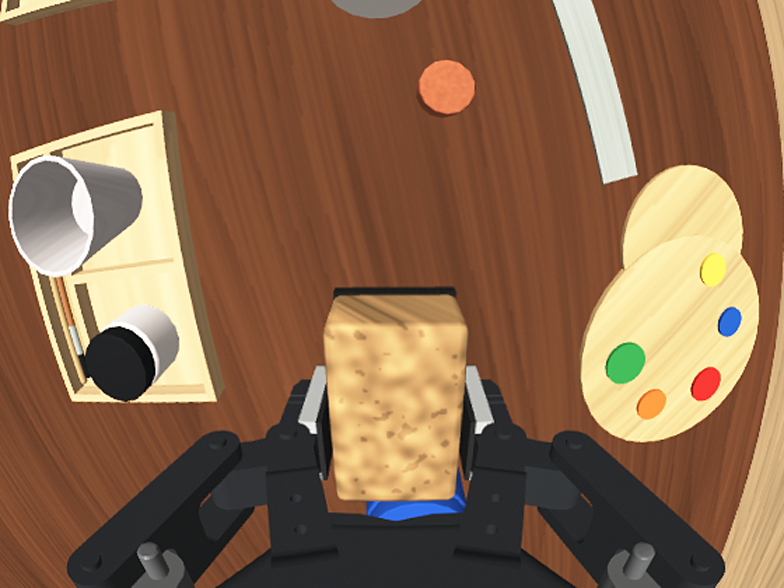

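The block is held squarely, and the cup and jar stand in the brush tray behind it. Moving to the plain tray.

```bash
python3 -m jog '[[-0.025,-0.028,-0.004,1,35],[-0.055,-0.061,-0.008,2,35],[-0.085,-0.095,-0.008,3,35],[-0.115,-0.128,-0.008,4,35],[-0.145,-0.162,-0.008,4.3,35],[-0.175,-0.195,-0.008,4.3,35],[-0.2,-0.223,-0.008,4.3,35],[-0.222,-0.248,-0.008,4.3,35]]'
python3 -m jog '[[0,0,0,0,35],[0,0,0,0,35],[0,0,0,0,35]]'
python3 - <<'E'
from h import *
go((469.2,84.1,45,-17.2))
E
```

```text
time: 36.0
tool_pos: [465.8, 86.4, 147.0]
tcp_rot: [-179.2, -0.8, -17.1]
ft_force: [0.9, 0.7, -1.1]
finger_gap: 41.4
time: 36.3
tool_pos: [465.7, 85.7, 146.2]
tcp_rot: [-179.3, -0.7, -17.1]
ft_force: [1.0, -1.1, -0.5]
finger_gap: 41.2
rows [0.0026, 0.0018, 0.1012] turn 0.1
```

```bash
python3 -m jog '[[0.001,0.001,0.03,0,35],[0.002,0.002,0.055,0,35],[0.0026,0.002,0.075,0,35],[0.0026,0.002,0.086,0,35],[0.0026,0.002,0.086,0,35],[0.0026,0.002,0.086,0,35]]'
python3 - <<'E'
from h import *
go((469.2,84.1,38,-17.2)); T,s=wr("w14")
E
```

```text
time: 36.9
tool_pos: [469.5, 83.3, 60.8]
tcp_rot: [-179.3, -0.7, -17.2]
ft_force: [0.3, 0.0, -0.5]
finger_gap: 41.6
rows [-0.0008, -0.0004, 0.0228] turn 0.0
```

View pics/w14.png

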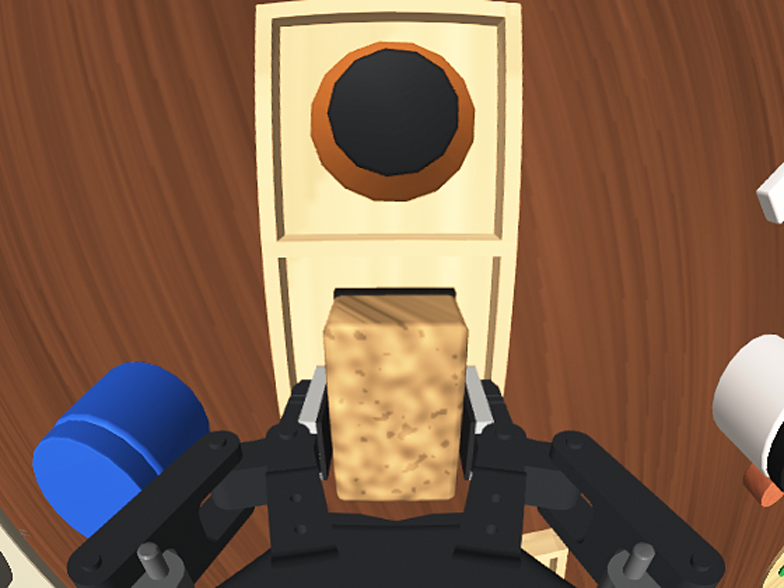

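```bash
python3 - <<'E'
from h import *
T,s=wr(); a=np.radians(-17.2); M=np.array([[np.cos(a),np.sin(a)],[-np.sin(a),np.cos(a)]])
f=lambda uv,z: (M@(at(s,np.array(uv)/1.4,z,T)-[482.5,127.1])).round(1)
print("sole far",f((334,292),30),f((455,292),30),"top near",f((338,498),66),f((455,498),66),"wall inner",f((278,257),19),f((500,257),19))
E
python3 -m jog '[[-0.001,0,0.006,0,35],[-0.001,0,0.012,0,35],[-0.001,0,0.018,0,35],[-0.001,0,0.021,0,35],[-0.001,0,0.021,0,35],[-0.001,0,0.021,0,35]]'
```

```text
sole far [-20.4 -12.3] [ 22.6 -12.5] top near [-19.  -75.7] [ 21.7 -76.3] wall inner [-42.8  -1.9] [41.1 -2.2]
time: 37.6
tool_pos: [469.3, 84.1, 40.4]
tcp_rot: [-179.2, -0.8, -17.2]
ft_force: [0.6, -0.4, -1.1]
finger_gap: 41.5
```

```bash
python3 -m jog '[[0,0,0.001,0,35],[0,0,0.002,0,35],[0,0,0.003,0,35],[0,0,0.003,0,35]]'; python3 -m jog '[[0,0,0.001,0,35],[0,0,0.002,0,35],[0,0,0.002,0,35]]'
```

```text
time: 38.0
tool_pos: [469.3, 84.1, 37.3]
tcp_rot: [-179.2, -0.8, -17.2]
ft_force: [-0.2, -0.8, -1.3]
finger_gap: 41.6
time: 38.3
tool_pos: [469.5, 84.1, 35.8]
tcp_rot: [-179.3, -0.8, -17.2]
ft_force: [-3.3, -0.9, 6.4]
finger_gap: 41.8
```

Touchdown at 36. I open only a little inside the compartment, then rise.

```bash
python3 -m jog '[[0,0,0,0,52],[0,0,0,0,54],[0,0,0,0,56],[0,0,0,0,56]]'; python3 -m jog '[[0,0,-0.01,0,56],[0,0,-0.03,0,56],[0,0,-0.07,0,70],[0,0,-0.12,0,90],[0,0,-0.17,0,100],[0,0,-0.22,0,100],[0,0,-0.25,0,100],[0,0,-0.25,0,100]]'; python3 -m jog '[[0,0.03,0,0,100],[0,0.06,0,0,100],[0,0.06,0,0,100],[0,0.06,0,0,100],[0,0.06,0,0,100]]'
python3 - <<'E'
from h import *
T,s=wr("w15")
exp={"cup_top":(476,-107,5),"small_jar":(462,-199,5),"bottle":(496,172,5),"block":(469,84,5)}
for l,z in (("cup_top",5),("small_jar",5),("bottle",5),("block",5),("plain_tray",0)):
  for d in r.pinpoint(s,l)[:2]: print(l,np.round(d["uv"]),round(d["conf"],2),at(s,d["uv"],z,T).round(1))
s=r.snapshot("top"); 
for l,z in (("cup_low",0),("cup_top",5),("large_jar",0),("block",5),("bottle",5),("small_jar",5)):
  for d in r.pinpoint(s,l)[:3]: print("top",l,np.round(d["uv"]),round(d["conf"],2),at(s,d["uv"],z).round(1))
sc=r.snapshot("scene")
a=np.array(s["image"])[80:300,70:480]; b=np.array(sc["image"])[120:340,70:480]
cv2.imwrite("pics/f.png",cv2.resize(np.vstack([a,b])[:,:,::-1],None,fx=1.35,fy=1.35,interpolation=cv2.INTER_CUBIC)); 
E
```

```text
time: 38.7
tool_pos: [469.4, 84.2, 35.8]
tcp_rot: [-179.3, -0.8, -17.1]
ft_force: [-0.4, -0.2, 0.1]
finger_gap: 47.6
time: 39.5
tool_pos: [467.5, 82.2, 292.8]
tcp_rot: [-179.0, -1.4, -17.2]
ft_force: [0.1, -0.7, 0.8]
finger_gap: 85.2
time: 40.0
tool_pos: [449.7, 25.4, 291.5]
tcp_rot: [-179.0, -1.3, -17.1]
ft_force: [0.8, 0.1, 0.1]
finger_gap: 85.4
cup_top [325. 254.] 0.83 [ 478.5 -105.2]
cup_top [282.  89.] 0.4 [487.  124.7]
small_jar [330. 311.] 0.98 [ 462.9 -204.4]
small_jar [281.  88.] 0.44 [486.5 125.8]
bottle [279.  54.] 0.62 [496.6 168.3]
block [278. 124.] 0.77 [469.9  84.2]
block [281.  88.] 0.15 [486.1 125.9]
plain_tray [282.  88.] 0.57 [487.8 125.9]
top cup_low [123. 182.] 0.93 [525.4 367. ]
top cup_top [308. 203.] 0.71 [ 468.5 -107.4]
top cup_top [347. 207.] 0.19 [ 457.6 -206.1]
top large_jar [239. 256.] 0.97 [334.1  68.9]
top large_jar [272. 129.] 0.8 [662.2 -17.4]
top large_jar [402. 148.] 0.73 [ 611.9 -354.6]
top small_jar [452. 197.] 0.84 [ 480.8 -477.5]
top small_jar [346. 206.] 0.57 [ 461.7 -203.3]
```

View pics/f.png

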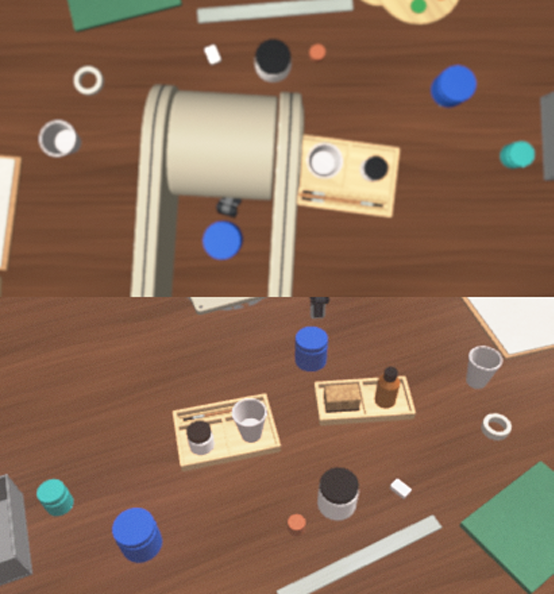

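Every item stands in its compartment, and the lower cup and large jar are in place. The arm is clear, so I hand in.

```bash
python3 - <<'E'
from bench import r
print(r.hand_in())
E
```

```text
the job is handed in; nothing more can be done
None
```

I made up both kits and handed the job in after about 40 s of robot time, in the order you gave. The top cup and the small jar are in the brush tray. The bottle and the sanding block (sole down) are in the plain tray.

- **Placing:** each thing was lowered in small steps until it touched the floor, with about 4–15 N in z at contact, then released. The lower cup stayed standing when the top cup came off.
- **Last pictures:** all four things stand upright, one per compartment, and the arm is clear of them. The large jar and the look-alikes appear unmoved.
- **Position checks:** wrist-camera readings of the placed things agree with where I released them, to about 6 mm at worst (the small jar, seen from far off).
- **What missed or disagreed:**
  - In the last top view the arm hid the plain tray, so that view could not confirm the bottle and block.
  - The lower cup read about 9–12 mm from its first readings in that view. That is within the scatter of those readings, and it stands upright and looks to be in the same place.
  - The tool picked up a tilt of about 1° along the way. It had no visible effect on the placing.

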